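# Roll the steel roller up to its stop and bolt it in

## Task

Push the steel roller slowly up the little ramp with your fingertips until it sits home against the stop at the top, never letting go so that it runs back down and never lifting it off the ramp. Then push the brass keeper bolt all the way in behind it, take your hand away, and leave the things standing round the ramp alone.

Things in the scene. Friction and masses are not known exactly. Their poses are not given: they have to be found in the camera images.
- ramp: metal roller ramp screwed to the worktop, 230 mm long, 90 over its cheeks. Origin: centre of its underside; x uphill, y left when looking uphill, z up. Channel between two cheeks (inner faces y = -39 and +39, 6 thick, tops 14 above the running surface): lip 3 high at x = -115 to -110, level floor 8 high to x = -45, 10 degree slope to a crest at x = 65, 27.4 high; then the seat and stop
- slope (a point): point on the running surface half-way up the slope (ramp x = 10 mm, y = 0, 17.7 above the worktop); its x points up the slope, z square off it. A roller let go here runs back down
- seat (a point): centre of the seated roller: ramp x = 75, y = 0, 45.4 mm above the worktop, touching the stop (about 1 of play). The seat floor runs from the crest (x = 65) to the upright stop (face at x = 95, top 53 high) and lies 2 below the crest, so a roller in it stays by itself
- roller: plain steel roller (sleeve), 40 mm diameter, 75 long, 0.2 to 0.42 kg, lying across the channel on the level floor at the low end of the ramp. Origin: its centre; its axis is its own y; its x and z turn as it rolls. It rolls freely and runs ahead if pushed fast
- keeper_face (a point): centre of the outer face of the brass push plate (24 mm wide, 26 high, 7 thick, centre 45.4 above the worktop) on the outer end of the keeper bolt, at ramp x = 48.5 on its +y side: y = 84 when fully out, 59 fully in. Pushed along the ramp's -y, the 8 mm bolt slides across the channel just behind the seated roller. Its guide on the cheek is 23 wide, 55 high, outer face at y = 51
- keeper (a joint): travel of the keeper bolt in m: 0 drawn out, 0.025 fully in (end stop, plate close to its guide); it stays where it is left, about 1.5 N of friction
- bystander_chuck: grey drill chuck standing on its back, 26 diameter, 37 high, a bystander; origin centre of its underside
- bystander_bottle: brown bottle with a black cap, 44 diameter, 87 high, a bystander; origin centre of its underside
- bystander_collet: small brass collet standing up, 15 diameter, 26 high, a bystander; origin centre of its underside
There are look-alikes about, which are no part of the job. What is shaped like the roller but pink or turquoise is not meant.

How it is judged:
By the outcome, as a careful person would: the job done as asked, in the order asked, and still so for the second after the job is handed in, with the robot touching nothing.
It also fails if it takes over 51 s, if anything falls off the work surface, if the arm or the gripper's body presses on something with over 40 N, if the wrist force passes 120 N, or if a joint passes its speed limit or range.

## Robot

A 6-joint arm with a two-finger parallel gripper is mounted at the origin on a cart in front of the work surface, level with it; the furniture and walls round the work are solid. World frame = base frame: x ahead of the robot, y to its left, z up, the work surface at z = 0. Lengths are in m, angles in degrees, forces in N, time in s.
With the tool pointing down it reaches from about 0.425 to 1.125 m from the base axis. Payload 14.9 kg.
Tool frame: the origin (TCP) lies at the very end of the fingers, on their centre line; the grasp point (between the pads) lies 19 mm behind it (robot.grasp_offset is the z of the grasp point in the tool frame, in m); z points along the fingers, y is the line along which they close (so a half turn about z gives the same grasp; the last joint's range is limited). The gripper opens to 91 mm and grips with 3 to 60 N. Pads are 32 mm wide; open, the fingers measure 118 mm over their backs; the gripper's body (76 mm by 178 mm) begins 60 mm behind the grasp point.
Start: joints at [70.743, 21.709, 99.362, -0, 58.929, -1.908], TCP at [0.209, 0.668, 0.179] pointing down, gripper open.
Joint ranges: [-158.91, 158.91], [-42.39, 125.64], [0.06, 152.35], [-60.88, 240.88], [17.5, 164.5], [-176.32, 176.32]. Speed limits (degrees/s): [108.29, 108.29, 136.94, 180, 180, 180].

## Interface

Orientations are given as a 3x3 rotation matrix whose columns are the frame's x, y, z axes.
In Python, from workcell import robot gives the robot as it stands. The module is installed in compiled form; this text tells all that it offers.
- The arm moves only by the tool servo_tool, never from a script. Its argument "series" is text: rows parted by semicolons, each of 5 numbers parted by spaces: the finger opening in mm, from 0 to 91.2, then the shift along the world's x, y, z in mm, then the turn about the world's z in degrees. In form: fingers dx dy dz roll; .... A call has exactly 8 rows; each row shifts and turns the commanded pose from where the row before left it; what a row does not reach is not made up. A row lasts 1/10 s, in which the tool goes at most 50 mm and 8.59 degrees, less where a joint would pass 70% of its speed; a pose out of reach is approached as far as the arm can. A call is refused whole if a number of a shift passes 50 or a number of a turn 8.59, either way. A call with a gripper value outside its range is refused whole. The fingers move at their own pace and stop on an object; the grip force is fixed at half the most. Time passes only in rows, so rows that do not move let the fingers close, or fill a call up. It gives the time, the measured TCP pose, the force, the opening and the grip force at its end, in the units of the state.
- robot.state(): the state, without advancing time (a new reading comes with each control period).
- robot.read_camera(name): name is "side" or "top"; returns the picture (480x640x3 uint8, red, green, blue); there is no depth.
- robot.get_calibration(name): a dict with "camera_matrix" (3x3 intrinsics, pixels), "R" (3x3) and "t" (3): a world point X has camera coordinates R X + t. Camera axes: x right, y down, z forward; pixel columns grow to the right and rows downward; lengths in m; the calibration is good to about 2 mm. A picture is of the moment at which its call begins. get_calibration takes no time and is no camera call.
- robot.close_job(): hands the job in; it is judged then, once.
The state is a dict: "clock": time; "qpos": joint angles; "qd": joint speeds; "joint_efforts": joint torques, N m; "eef_pos": TCP position; "tool_rot": TCP orientation; "wrist_force": force on the tool from outside, world axes, zero at the start; "moment": the same for the moment, N m; "width": finger opening in m; "grasp_force": force on a finger pad.
Only numpy, scipy, OpenCV 4.12 (cv2) and the standard library are available. Lean on these libraries where they do the work, as an engineer would, in place of code of your own. Each camera call takes 0.05 s, during which the arm holds its last target. There are 200 camera calls.

## Working session

There is one attempt and no reset: what is moved stays moved. The work goes in short steps, Python scripts to look and compute and a tool call to move; the robot and the scene stay as the last step left them, time stands still between calls to the robot, and variables do not carry over. Pictures are saved under pics/ and viewed, at most 10 in all, crops included, and the job is handed in when it is done.

Besides the shell and the picture viewer there is one more tool, called after "Call:" by a JSON object that holds its "name" and its "arguments". servo_tool: Moves the arm, as the interface text tells. Its arguments: {"type":"object","properties":{"series":{"type":"string"}},"required":["series"]}

```bash
mkdir -p pics; python3 - <<'E'
from workcell import robot
import cv2
for n in("top","side"):
    cv2.imwrite(f"pics/{n}0.png",robot.read_camera(n)[:,:,::-1])
    c=robot.get_calibration(n);print(n,c)
print(robot.state())
E
```

```text
top {'camera_matrix': array([[498.24867275,   0.        , 317.37543665],
       [  0.        , 498.24867275, 235.79146828],
       [  0.        ,   0.        ,   1.        ]]), 'R': array([[ 0.07739765, -0.99699789,  0.00219446],
       [-0.97688813, -0.07627603, -0.19967863],
       [ 0.19924656,  0.01331092, -0.97985898]]), 't': array([0.03487521, 0.57404963, 0.79647883])}
side {'camera_matrix': array([[589.62753729,   0.        , 314.25911008],
       [  0.        , 589.62753729, 239.88297998],
       [  0.        ,   0.        ,   1.        ]]), 'R': array([[ 0.98120059, -0.19298381, -0.0016284 ],
       [-0.12497129, -0.62892495, -0.76735623],
       [ 0.14706319,  0.75313389, -0.64121897]]), 't': array([-0.54569935,  0.16877029,  0.77454472])}
{'clock': 0.1, 'qpos': array([ 7.07450079e+01,  2.17367506e+01,  9.93916786e+01,  1.30096921e-03,
        5.89283484e+01, -1.90698628e+00]), 'qd': array([-0.02722039, -0.09766963,  0.01902153,  0.04912841, -0.01545132,
        0.01013853]), 'joint_efforts': array([ 2.64798095e-03, -7.65032530e+01, -4.35289550e+01,  6.52303873e-02,
        3.97331198e-02, -1.15014694e-05]), 'eef_pos': array([0.20858384, 0.66779782, 0.17854378]), 'tool_rot': array([[-9.54507800e-01,  2.98185749e-01, -3.45150730e-04],
       [ 2.98185945e-01,  9.54507349e-01, -9.29108270e-04],
       [ 5.24020627e-05, -9.89760187e-04, -9.99999509e-01]]), 'wrist_force': array([0.87155994, 1.10070083, 0.75974822]), 'moment': array([ 0.01458426,  0.0348526 , -0.04305437]), 'grasp_force': 0.0, 'width': 0.0911020174242986}
```

View pics/top0.png

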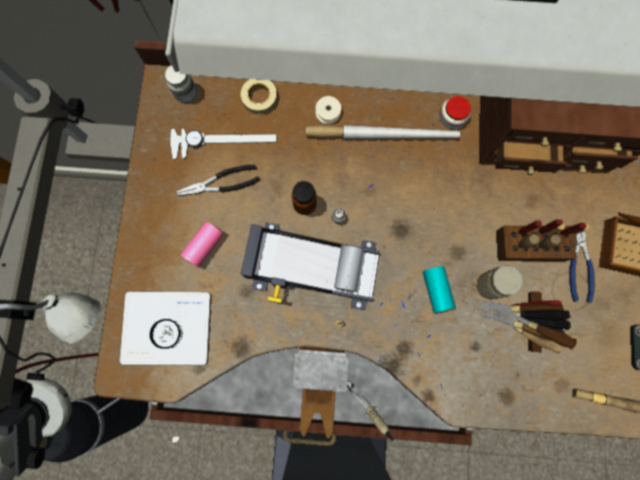

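View pics/side0.png

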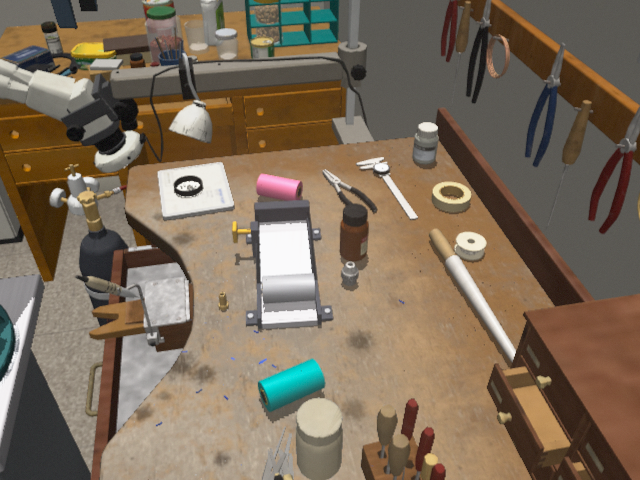

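Top view: the dark stop block is at (253,250) and the low end is near (378,275), so uphill is image-left. The steel roller is at (350,267) and the keeper knob at (277,293). The look-alikes are pink (201,244) and turquoise (439,289). The grey one in the ramp fits the description. Next I'll take an enlarged crop and measure.

```bash
cat > h.py <<'E'
import numpy as np,cv2
from workcell import robot
def ray(n,u,v,z):
    c=robot.get_calibration(n);K,R,t=c["camera_matrix"],c["R"],c["t"]
    d=R.T@np.linalg.solve(K,[u,v,1]);o=-R.T@t
    return o+d*(z-o[2])/d[2]
def proj(n,X):
    c=robot.get_calibration(n);p=c["camera_matrix"]@(c["R"]@np.array(X)+c["t"]);return p[:2]/p[2]
E
python3 - <<'E'
import cv2
a=cv2.imread("pics/top0.png")[210:325,230:390];cv2.imwrite("pics/topc.png",cv2.resize(a,None,fx=5,fy=5,interpolation=cv2.INTER_CUBIC))
a=cv2.imread("pics/side0.png")[190:335,215:375];cv2.imwrite("pics/sidec.png",cv2.resize(a,None,fx=4,fy=4,interpolation=cv2.INTER_CUBIC))
E
```

```text
(no output)
```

View pics/topc.png

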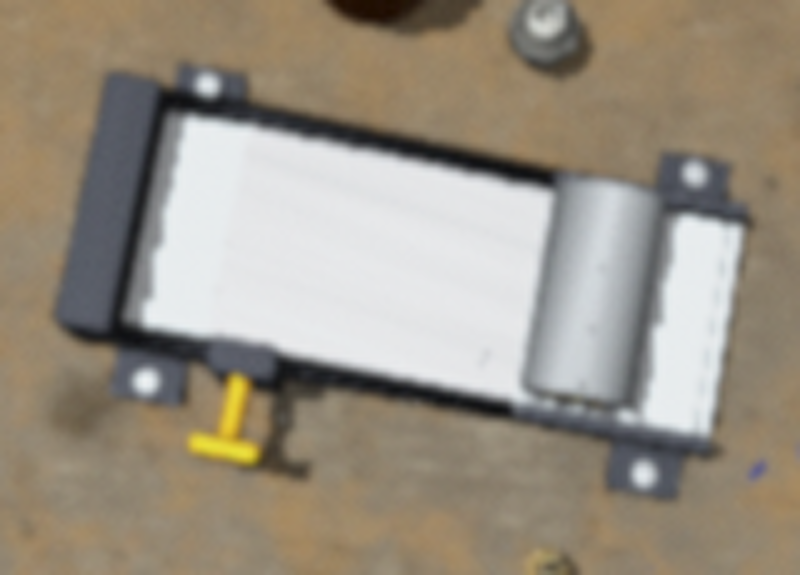

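View pics/sidec.png

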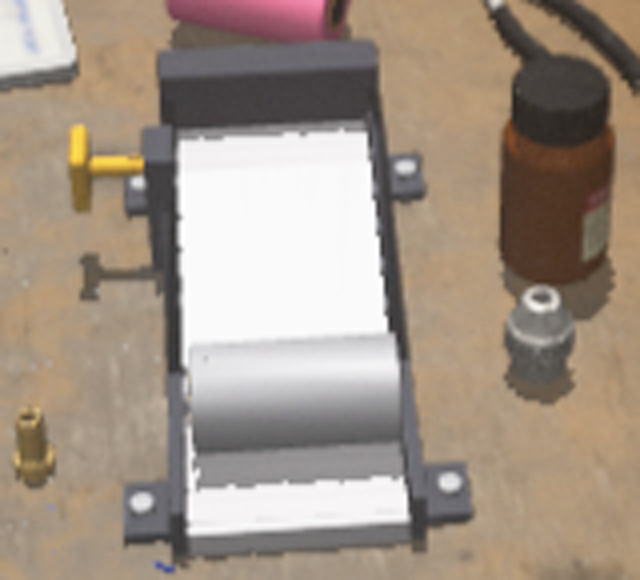

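The crops show the grey steel roller in the channel, confirmed in both views. In the top crop, the stop's front edge runs (160,85)–(105,333), the low-end edge runs (743,215)–(712,440), and the roller centre is at (593,290).

```bash
python3 - <<'E'
from h import *
np.set_printoptions(precision=4,suppress=True)
T=lambda u,v,z:ray("top",230+(u+.5)/5-.5,210+(v+.5)/5-.5,z)
S=lambda u,v,z:ray("side",215+(u+.5)/4-.5,190+(v+.5)/4-.5,z)
sc=[T(208,85,.004),T(147,380,.004),T(695,174,.004),T(644,474,.004)]
ss=[S(405,167,.004),S(138,183,.004),S(450,482,.004),S(142,503,.004)]
for a,b in zip(sc,ss):print("screw",a,b)
m=(np.mean(sc,0)+np.mean(ss,0))/2
d=(sc[0]+sc[1]-sc[2]-sc[3]+ss[0]+ss[1]-ss[2]-ss[3]);d[2]=0;ux=d/np.linalg.norm(d);uy=np.array([-ux[1],ux[0],0])
print("ux",ux,"yaw",np.degrees(np.arctan2(ux[1],ux[0])),"mid",m)
st=(T(160,85,.053)+T(105,333,.053))/2; lo=(T(743,215,.003)+T(712,440,.003))/2
o1=st-.095*ux;o2=lo+.115*ux;print("origin from stop",o1,"from lip",o2)
stf=(S(162,68,.053)+S(378,60,.053))/2;print("side stop",stf-.095*ux)
print("stop edge width",T(160,85,.053)-T(105,333,.053))
O=(o1+o2)/2
f=lambda p:np.array([(p-O)@ux,(p-O)@uy,p[2]])
print("screw mid in ramp",f(m))
print("roller top",f(T(593,290,.030)), "side centre",f(S(296,391,.030)))
print("keeper plate top-face",f(T(223,448,.058)),"side",f(S(76,168,.0454)))
print("bottle",f(S(555,255,.01)),"collet",f(S(33,478,0)),"chuck",f(T(545,45,.02)))
from workcell import robot
print(robot.state()["eef_pos"])
E
```

```text
screw [0.5911 0.1657 0.004 ] [0.592  0.1684 0.004 ]
screw [0.4818 0.1771 0.004 ] [0.4814 0.1797 0.004 ]
screw [ 0.5719 -0.0141  0.004 ] [ 0.5729 -0.011   0.004 ]
screw [ 0.4623 -0.0022  0.004 ] [0.4631 0.0004 0.004 ]
ux [0.1056 0.9944 0.    ] yaw 83.93637541323359 mid [0.5271 0.083  0.004 ]
origin from stop [0.5256 0.0874 0.053 ] from lip [0.5294 0.0853 0.003 ]
side stop [0.5294 0.0906 0.053 ]
stop edge width [ 0.0872 -0.01    0.    ]
screw mid in ramp [-0.0034  0.0001  0.004 ]
roller top [-0.0649 -0.0022  0.03  ] side centre [-0.0671 -0.0021  0.03  ]
keeper plate top-face [0.0487 0.0769 0.058 ] side [0.0486 0.077  0.0454]
bottle [ 0.0206 -0.109   0.01  ] collet [-0.0727  0.0946  0.    ] chuck [-0.0331 -0.0883  0.02  ]
[0.2086 0.6678 0.1785]
```

```bash
python3 - <<'E'
from h import *
np.set_printoptions(precision=3,suppress=True)
def tri(a,b):
    P=[]
    for n in("top","side"):
        c=robot.get_calibration(n);P.append(c["camera_matrix"]@np.c_[c["R"],c["t"]])
    X=cv2.triangulatePoints(P[0],P[1],np.float64(a),np.float64(b))[:,0];X=X[:3]/X[3];return X,proj("top",X),proj("side",X)
print("lamp rim",tri((75,315),(192,130)))
print("white2",tri((45,385),(125,155)), tri((70,315),(125,155)),tri((45,385),(192,130)))
for z in(0,.2,.4): print(z,ray("top",70,315,z),ray("side",192,130,z),ray("side",125,155,z),ray("top",45,385,z))
for x in np.array([[.209,.668,.179],[.209,.668,.3]]):print(proj("top",x),proj("side",x))
E
```

```text
lamp rim (array([0.404, 0.475, 0.047]), array([ 74.996, 315.172]), array([192.103, 129.981]))
white2 (array([ 0.266,  0.542, -0.033]), array([ 45.294, 392.527]), array([129.501, 154.303])) (array([0.325, 0.473, 0.023]), array([ 74.603, 362.841]), array([153.281, 145.002])) (array([0.353, 0.522, 0.026]), array([ 47.976, 343.793]), array([167.271, 130.028]))
0 [0.404 0.506 0.   ] [0.401 0.561 0.   ] [0.266 0.485 0.   ] [0.283 0.528 0.   ]
0.2 [0.403 0.408 0.2  ] [0.414 0.195 0.2  ] [0.322 0.144 0.2  ] [0.309 0.426 0.2  ]
0.4 [0.402 0.31  0.4  ] [ 0.428 -0.171  0.4  ] [ 0.379 -0.198  0.4  ] [0.335 0.323 0.4  ]
[-138.537  445.876] [82.165 34.961]
[-236.035  469.147] [ 65.925 -28.341]
```

Call:
{"name": "servo_tool", "arguments": {"series": "0 0 0 45 5.65; 0 0 0 45 5.65; 0 0 0 45 0; 0 0 0 45 0; 0 20 -40 20 0; 0 30 -40 0 0; 0 30 -40 0 0; 0 30 -40 0 0"}}

```text
clock: 0.9
eef_pos: [0.3193, 0.5064, 0.379]
tool_rot: [[-0.994, 0.105, -0.0], [0.105, 0.994, -0.0], [-0.0, -0.0, -1.0]]
wrist_force: [0.9, 0.7, 0.5]
width: 0.0299
grasp_force: 0.0
```

```bash
python3 - <<'E'
from h import *
cv2.imwrite("pics/s1.png",robot.read_camera("side")[:,:,::-1])
s=robot.state();print(s["eef_pos"],s["tool_rot"],s["wrist_force"])
E
```

```text
[0.32260879 0.50210684 0.37910823] [[-0.99427233  0.10686977  0.00117397]
 [ 0.10686777  0.99427187 -0.00165063]
 [-0.00134364 -0.00151572 -0.99999795]] [ 4.37932539 -0.38307974  1.50704268]
```

View pics/s1.png

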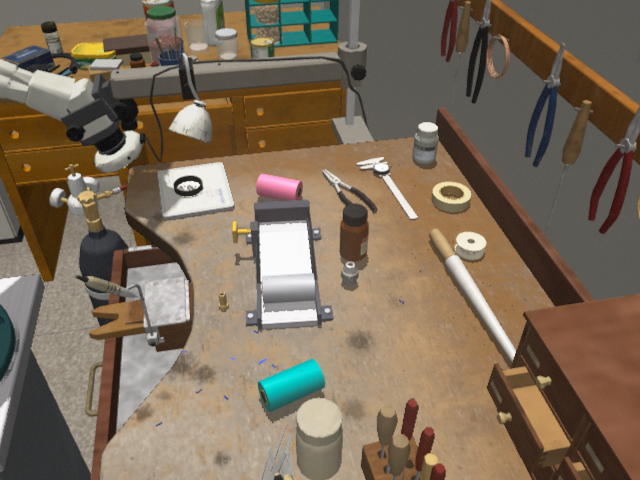

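The side view is unchanged: the scene is undisturbed, with the roller still at (288,288). I'm moving over to the low end.

Call:
{"name": "servo_tool", "arguments": {"series": "0 24 -44 0 0; 0 24 -44 0 0; 0 24 -44 0 0; 0 24 -44 0 0; 0 24 -44 0 0; 0 24 -44 0 0; 0 24 -44 0 0; 0 24 -44 0 0"}}

```text
clock: 1.75
eef_pos: [0.5107, 0.155, 0.3791]
tool_rot: [[-0.994, 0.105, -0.0], [0.105, 0.994, 0.0], [0.0, 0.0, -1.0]]
wrist_force: [1.4, 0.3, -0.2]
width: 0.0004
grasp_force: 0.0
```

Call:
{"name": "servo_tool", "arguments": {"series": "0 0 -35 -30 0; 0 0 -35 -30 0; 0 0 -35 -30 0; 0 0 -35 -40 0; 0 0 -35 -40 0; 0 0 -10 -45 0; 0 0 0 -35 0; 0 0 0 0 0"}}

```text
clock: 2.55
eef_pos: [0.5071, -0.024, 0.1298]
tool_rot: [[-0.994, 0.106, -0.007], [0.106, 0.994, 0.001], [0.007, -0.0, -1.0]]
wrist_force: [-0.1, 0.5, 0.5]
width: 0.0006
grasp_force: 0.0
```

Call:
{"name": "servo_tool", "arguments": {"series": "0 0 0 0 0; 0 0 0 0 0; 0 0 0 0 0; 0 0 0 0 0; 0 0 0 0 0; 0 0 0 0 0; 0 0 0 0 0; 0 0 0 0 0"}}

```text
clock: 3.35
eef_pos: [0.5103, -0.0238, 0.1339]
tool_rot: [[-0.994, 0.105, 0.0], [0.105, 0.994, -0.0], [-0.0, -0.0, -1.0]]
wrist_force: [0.6, 0.0, -0.4]
width: 0.0003
grasp_force: 0.0
```

```bash
python3 - <<'E'
from h import *
a=robot.read_camera("top")[:,:,::-1][170:350,210:450];cv2.imwrite("pics/t2.png",cv2.resize(a,None,fx=3,fy=3))
s=robot.state();print(s["eef_pos"],s["wrist_force"])
E
```

```text
[ 0.51026135 -0.02384369  0.13386202] [ 0.25303285  0.69700317 -0.18715955]
```

View pics/t2.png

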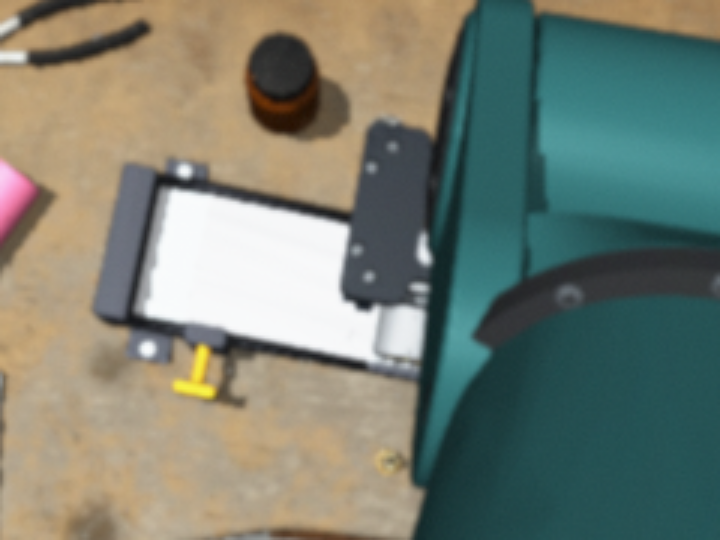

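The top view shows the hand above the low end, with the roller partly visible at crop (400,330). I'm descending behind it.

Call:
{"name": "servo_tool", "arguments": {"series": "0 4 -8 0 0; 0 0 0 -20 0; 0 0 0 -20 0; 0 0 0 -20 0; 0 0 0 -20 0; 0 0 0 -20 0; 0 0 0 -13 0; 0 0 0 0 0"}}

```text
clock: 4.2
eef_pos: [0.5134, -0.032, 0.0194]
tool_rot: [[-0.994, 0.106, -0.003], [0.106, 0.994, 0.0], [0.003, -0.0, -1.0]]
wrist_force: [0.4, -0.3, -0.3]
width: 0.0007
grasp_force: 0.0
```

```bash
cat > st.py <<'E'
from h import *
import sys
s=robot.state();O=np.array([.527,.086,0]);ux=np.array([.1056,.9944,0]);uy=np.array([-.9944,.1056,0]);p=s["eef_pos"]
print("ramp mm",np.round([1e3*(p-O)@ux,1e3*(p-O)@uy,1e3*p[2]],1),"F",np.round([s["wrist_force"]@ux,s["wrist_force"]@uy,s["wrist_force"][2]],2),s["clock"])
if len(sys.argv)>1:
    for n in("side","top"):cv2.imwrite(f"pics/{sys.argv[1]}_{n}.png",robot.read_camera(n)[:,:,::-1])
E
python3 st.py
```

```text
ramp mm [-118.8    1.1   19.4] F [-0.25 -0.46 -0.26] 4.2
```

Call:
{"name": "servo_tool", "arguments": {"series": "0 1.3 3 0 0; 0 0.3 3 0 0; 0 0.3 3 0 0; 0 0.3 3 0 0; 0 0.1 1 0 0; 0 0.1 1 0 0; 0 0.1 1 0 0; 0 0.1 1 0 0"}}

```text
clock: 5.0
eef_pos: [0.5169, -0.0158, 0.0209]
tool_rot: [[-0.994, 0.105, -0.0], [0.105, 0.994, -0.0], [0.0, -0.0, -1.0]]
wrist_force: [-0.8, -0.1, 0.4]
width: 0.0003
grasp_force: 0.0
```

Call:
{"name": "servo_tool", "arguments": {"series": "0 0.1 1 0 0; 0 0.1 1 0 0; 0 0.1 1 0 0; 0 0.1 1 0 0; 0 0.1 1 0 0; 0 0.1 1 0 0; 0 0.1 1 0 0; 0 0.1 1 0 0"}}

```text
clock: 5.8
eef_pos: [0.5177, -0.0078, 0.0209]
tool_rot: [[-0.994, 0.105, -0.0], [0.105, 0.994, 0.0], [0.0, -0.0, -1.0]]
wrist_force: [0.4, -0.0, -0.2]
width: 0.0008
grasp_force: 0.0
```

```bash
python3 st.py a; python3 - <<'E'
import cv2
a=cv2.imread("pics/a_side.png")[190:335,215:375];cv2.imwrite("pics/a_c.png",cv2.resize(a,None,fx=4,fy=4))
E
```

```text
ramp mm [-94.2  -0.6  20.9] F [ 0.03 -0.37 -0.22] 5.8
```

View pics/a_c.png

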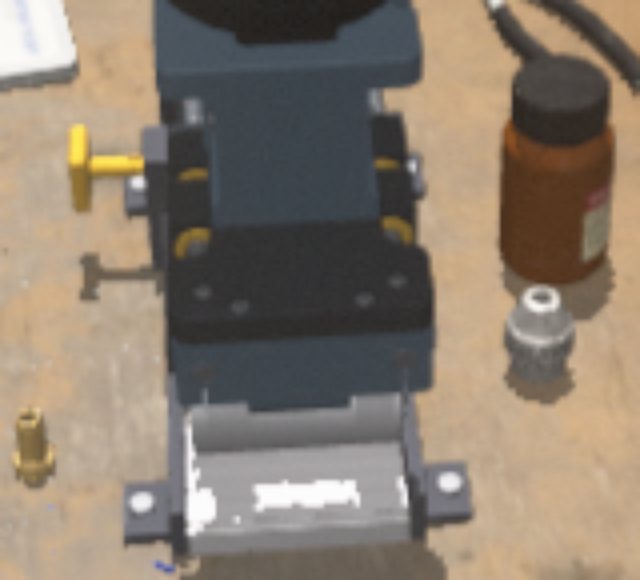

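Call:
{"name": "servo_tool", "arguments": {"series": "0 0.1 1 0 0; 0 0.1 1 0 0; 0 0.1 1 0 0; 0 0.1 1 0 0; 0 0.1 1 0 0; 0 0.1 1 0 0; 0 0.1 1 0 0; 0 0.1 1 0 0"}}

```text
clock: 6.7
eef_pos: [0.5185, 0.0002, 0.0209]
tool_rot: [[-0.994, 0.105, 0.0], [0.105, 0.994, -0.0], [-0.0, -0.0, -1.0]]
wrist_force: [-0.4, 0.1, 0.4]
width: 0.0001
grasp_force: 0.0
```

Call:
{"name": "servo_tool", "arguments": {"series": "0 0.1 1 0 0; 0 0.1 1 0 0; 0 0.1 1 0 0; 0 0.1 1 0 0; 0 0.1 1 0 0; 0 0.1 1 0 0; 0 0.1 1 0 0; 0 0.1 1 0 0"}}

```text
clock: 7.5
eef_pos: [0.5193, 0.0083, 0.0209]
tool_rot: [[-0.994, 0.105, 0.0], [0.105, 0.994, 0.0], [-0.0, 0.0, -1.0]]
wrist_force: [0.7, 0.1, -0.9]
width: 0.0005
grasp_force: 0.0
```

Call:
{"name": "servo_tool", "arguments": {"series": "0 0.1 1 0.2 0; 0 0.1 1 0.2 0; 0 0.1 1 0.2 0; 0 0.1 1 0.2 0; 0 0.1 1 0.2 0; 0 0.1 1 0.2 0; 0 0.1 1 0.2 0; 0 0.1 1 0.2 0"}}

```text
clock: 8.3
eef_pos: [0.5201, 0.0162, 0.0225]
tool_rot: [[-0.994, 0.105, -0.0], [0.105, 0.994, -0.0], [0.0, -0.0, -1.0]]
wrist_force: [-0.4, 0.8, 0.9]
width: 0.0007
grasp_force: 0.0
```

```bash
python3 st.py
```

```text
ramp mm [-70.1  -0.5  22.5] F [0.72 0.43 0.85] 8.3
```

Call:
{"name": "servo_tool", "arguments": {"series": "0 0.15 1.5 0.3 0; 0 0.2 2 0.35 0; 0 0.2 2 0.35 0; 0 0.2 2 0.35 0; 0 0.2 2 0.35 0; 0 0.2 2 0.35 0; 0 0.2 2 0.35 0; 0 0.2 2 0.35 0"}}

```text
clock: 9.1
eef_pos: [0.5216, 0.0318, 0.0252]
tool_rot: [[-0.994, 0.105, -0.0], [0.105, 0.994, -0.0], [0.0, -0.0, -1.0]]
wrist_force: [-0.5, 0.2, 0.9]
width: 0.0004
grasp_force: 0.0
```

Call:
{"name": "servo_tool", "arguments": {"series": "0 0.2 2 0.35 0; 0 0.2 2 0.35 0; 0 0.2 2 0.35 0; 0 0.2 2 0.35 0; 0 0.2 2 0.35 0; 0 0.2 2 0.35 0; 0 0.2 2 0.35 0; 0 0.2 2 0.35 0"}}

```text
clock: 9.9
eef_pos: [0.5233, 0.0478, 0.0281]
tool_rot: [[-0.994, 0.105, 0.0], [0.105, 0.994, -0.0], [-0.0, -0.0, -1.0]]
wrist_force: [0.0, 0.4, -0.3]
width: 0.0005
grasp_force: 0.0
```

```bash
python3 st.py b; python3 - <<'E'
import cv2,numpy as np
a=cv2.imread("pics/b_side.png")[150:335,215:375];b=cv2.imread("pics/b_top.png")[170:350,220:400]
a=cv2.resize(a,None,fx=2.5,fy=3);b=cv2.resize(b,(400,555));cv2.imwrite("pics/b_c.png",np.hstack([a,b]))
E
```

```text
ramp mm [-38.3  -0.3  28.1] F [ 0.43  0.02 -0.31] 9.9
```

View pics/b_c.png

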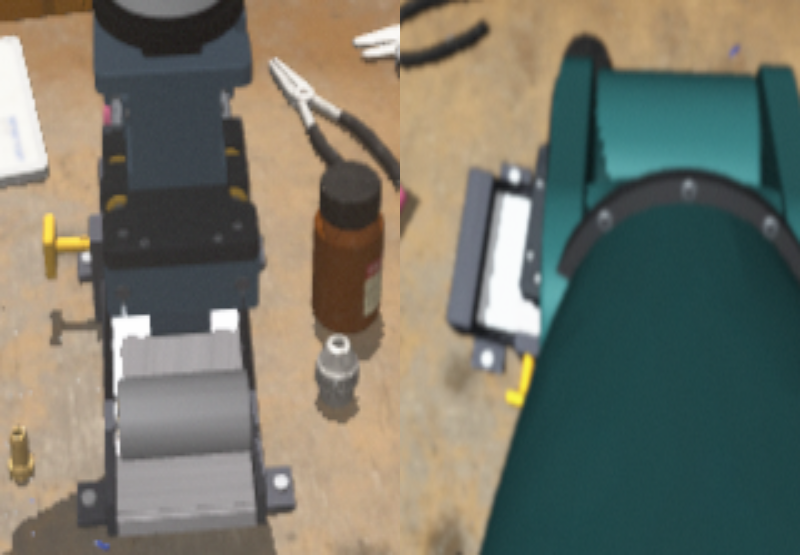

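```bash
python3 - <<'E'
from h import *
O=np.array([.527,.086,0]);ux=np.array([.1056,.9944,0])
for x,z in((-.094,.021),(-.038,.028)):
  for dz in(0,.079):
    p=proj("side",O+x*ux+[0,0,z+dz]);print(x,dz,p,"a_c",(p-[215,190])*4,"b_c",(p-[215,150])*[2.5,3],"top",proj("top",O+x*ux+[0,0,z+dz]))
print(robot.state()["qpos"],robot.state()["moment"],robot.state()["width"])
E
```

```text
-0.094 0 [288.06542538 305.64440478] a_c [292.26170153 462.57761911] b_c [182.66356346 466.93321433] top [364.08776029 272.81502459]
-0.094 0.079 [286.26898438 264.13423398] a_c [285.07593753 296.53693593] b_c [178.17246096 342.40270195] top [368.70747504 266.5839135 ]
-0.038 0 [285.86015739 274.86399938] a_c [283.44062957 339.45599753] b_c [177.15039348 374.59199815] top [332.96713211 266.51190022]
-0.038 0.079 [284.01138177 233.39224274] a_c [276.0455271  173.56897097] b_c [172.52845444 250.17672822] top [334.59091983 259.62955255]
[ 2.68446806e+00  2.00980120e+01  1.22302235e+02 -1.43676510e-04
  3.75941778e+01 -8.12794206e+01] [ 0.02290526 -0.00878343  0.02158106] 0.0005270497877135063
```

The picture still shows the roller at its old place (side row ~288), with the fingers apparently uphill of it. I'll check that numerically before moving on.

```bash
python3 - <<'E'
import cv2,numpy as np
I={n:cv2.imread(f"pics/{n}.png") for n in("side0","a_side","b_side")}
for u in(268,286,305):
  print("col",u)
  for v in range(226,328,3): print(v,*[tuple(int(c) for c in I[n][v,u]) for n in I])
E
```

```text
col 268
226 (241, 240, 243) (91, 81, 72) (53, 52, 55)
229 (243, 241, 244) (91, 82, 73) (53, 52, 52)
232 (247, 246, 247) (91, 83, 75) (57, 58, 57)
235 (251, 250, 250) (91, 81, 72) (49, 49, 52)
238 (250, 250, 249) (90, 82, 74) (48, 50, 52)
241 (251, 250, 250) (81, 74, 65) (75, 70, 64)
244 (251, 250, 250) (74, 67, 61) (78, 72, 66)
247 (251, 250, 250) (56, 55, 54) (75, 70, 62)
250 (251, 250, 250) (52, 53, 52) (75, 70, 61)
253 (251, 250, 250) (50, 51, 50) (77, 71, 63)
256 (251, 250, 250) (54, 53, 52) (252, 251, 251)
259 (251, 250, 250) (53, 52, 53) (254, 254, 254)
262 (251, 250, 250) (49, 48, 52) (168, 167, 170)
265 (251, 250, 250) (51, 50, 53) (169, 168, 173)
268 (251, 250, 250) (56, 55, 55) (169, 169, 173)
271 (251, 250, 250) (46, 47, 48) (169, 166, 171)
274 (251, 250, 250) (48, 47, 50) (167, 166, 170)
277 (218, 217, 216) (78, 70, 64) (129, 128, 128)
280 (230, 230, 229) (78, 72, 66) (142, 140, 141)
283 (231, 228, 230) (70, 68, 70) (155, 153, 154)
286 (216, 213, 212) (78, 71, 64) (160, 159, 159)
289 (193, 189, 190) (78, 72, 65) (159, 158, 157)
292 (155, 152, 153) (143, 144, 144) (142, 14
[... 3218 characters left out ...]
 71, 65) (151, 151, 152)
289 (168, 165, 165) (126, 123, 124) (141, 139, 140)
292 (141, 138, 140) (133, 131, 134) (130, 129, 133)
295 (117, 116, 116) (117, 116, 117) (118, 117, 117)
298 (101, 101, 102) (103, 104, 104) (101, 100, 103)
301 (133, 130, 134) (143, 143, 146) (141, 139, 146)
304 (146, 145, 148) (163, 162, 165) (158, 158, 161)
307 (148, 146, 149) (166, 163, 167) (163, 163, 164)
310 (230, 228, 231) (164, 163, 168) (162, 161, 164)
313 (245, 244, 245) (163, 162, 164) (159, 159, 162)
316 (246, 245, 247) (165, 164, 167) (160, 159, 162)
319 (245, 245, 246) (161, 159, 163) (157, 156, 159)
322 (114, 113, 116) (125, 125, 128) (125, 122, 127)
325 (106, 108, 111) (116, 118, 122) (115, 116, 121)
```

Call:
{"name": "servo_tool", "arguments": {"series": "0 0.3 3 0.5 0; 0 0.3 3 0.5 0; 0 0.3 3 0.5 0; 0 0.3 3 0.5 0; 0 0.3 3 0.5 0; 0 0.3 3 0.5 0; 0 0.3 3 0.5 0; 0 0.3 3 0.5 0"}}

```text
clock: 10.8
eef_pos: [0.5256, 0.0719, 0.0321]
tool_rot: [[-0.994, 0.105, -0.0], [0.105, 0.994, 0.0], [0.0, 0.0, -1.0]]
wrist_force: [0.1, 0.5, -0.3]
width: 0.0003
grasp_force: 0.0
```

```bash
python3 st.py c; python3 - <<'E'
import cv2,numpy as np
a=cv2.imread("pics/c_side.png")[200:320,235:335]
cv2.imwrite("pics/c_c.png",cv2.resize(a,None,fx=5,fy=5,interpolation=cv2.INTER_CUBIC))
E
```

```text
ramp mm [-14.2  -0.1  32.1] F [ 0.46 -0.07 -0.26] 10.8
```

View pics/c_c.png

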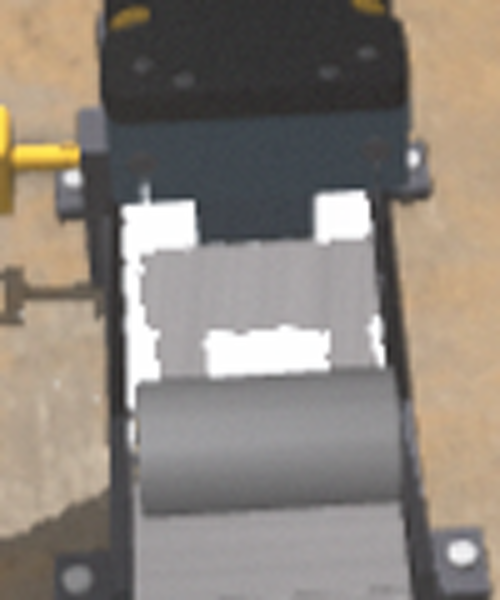

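Call:
{"name": "servo_tool", "arguments": {"series": "0 0 0 -2 0; 0 0 0 -2 0; 0 0 0 -2 0; 0 0 0 -2 0; 0 0 0 -2 0; 0 0 0 -2 0; 0 0 0 -1 0; 0 0 0 -1 0"}}

```text
clock: 11.7
eef_pos: [0.5256, 0.0716, 0.0179]
tool_rot: [[-0.994, 0.105, -0.0], [0.105, 0.994, -0.0], [0.0, -0.0, -1.0]]
wrist_force: [-0.1, -0.3, -0.4]
width: 0.0003
grasp_force: 0.0
```

Call:
{"name": "servo_tool", "arguments": {"series": "0 0 0 -1 0; 0 0 0 -1 0; 0 0 0 -0.5 0; 0 0 0 -0.5 0; 0 0 0 -0.5 0; 0 0 0 -0.5 0; 0 0 0 0 0; 0 0 0 0 0"}}

```text
clock: 12.5
eef_pos: [0.5256, 0.0717, 0.014]
tool_rot: [[-0.994, 0.105, -0.0], [0.105, 0.994, 0.0], [0.0, 0.0, -1.0]]
wrist_force: [0.3, -0.1, 0.2]
width: 0.0008
grasp_force: 0.0
```

Call:
{"name": "servo_tool", "arguments": {"series": "0 0 0 -1 0; 0 0 0 -1 0; 0 0 0 -1 0; 0 0 0 -1 0; 0 0 0 -1 0; 0 0 0 -1 0; 0 0 0 0 0; 0 0 0 0 0"}}

```text
clock: 13.3
eef_pos: [0.5256, 0.0717, 0.008]
tool_rot: [[-0.994, 0.105, -0.0], [0.105, 0.994, -0.0], [0.0, -0.0, -1.0]]
wrist_force: [0.8, -0.0, -0.1]
width: 0.0004
grasp_force: 0.0
```

```bash
python3 st.py d; python3 - <<'E'
from h import *
I=[cv2.imread(f"pics/{n}_side.png") for n in"cd"]
for v in range(225,285,2):print(v,[int(i[v,u].mean()) for i in I for u in(262,286,300)])
print(proj("side",robot.state()["eef_pos"]))
E
```

```text
ramp mm [-14.4  -0.1   8. ] F [ 0.05 -0.84 -0.07] 13.3
225 [68, 69, 70, 56, 57, 54]
227 [72, 70, 70, 60, 53, 50]
229 [71, 70, 68, 56, 51, 80]
231 [75, 68, 73, 55, 55, 58]
233 [69, 70, 69, 60, 50, 48]
235 [72, 69, 73, 52, 50, 51]
237 [83, 73, 68, 50, 50, 57]
239 [79, 71, 244, 55, 69, 70]
241 [244, 71, 253, 71, 73, 71]
243 [254, 66, 253, 73, 70, 72]
245 [254, 70, 253, 79, 72, 69]
247 [254, 66, 251, 71, 72, 71]
249 [254, 172, 159, 70, 71, 71]
251 [250, 167, 159, 74, 73, 72]
253 [253, 167, 160, 72, 72, 139]
255 [239, 167, 159, 232, 71, 160]
257 [250, 167, 159, 251, 70, 160]
259 [250, 164, 159, 251, 64, 161]
261 [253, 168, 161, 253, 148, 163]
263 [254, 167, 159, 254, 247, 161]
265 [254, 166, 161, 254, 254, 162]
267 [254, 254, 250, 254, 254, 164]
269 [254, 254, 250, 254, 254, 163]
271 [254, 254, 161, 254, 254, 164]
273 [254, 254, 227, 254, 231, 211]
275 [252, 133, 122, 253, 118, 120]
277 [138, 129, 132, 141, 129, 133]
279 [134, 138, 137, 135, 140, 138]
281 [140, 144, 144, 143, 143, 146]
283 [138, 153, 147, 140, 154, 150]
[285.62285043 273.80111726]
```

The touch test and the image agree: the real fingertips end about 25 mm above the reported TCP, so they passed over the roller. I'll measure the exact offset by touch.

Call:
{"name": "servo_tool", "arguments": {"series": "0 0 0 -2 0; 0 0 0 -2 0; 0 0 0 -2 0; 0 0 0 -1 0; 0 0 0 -1 0; 0 0 0 -1 0; 0 0 0 -1 0; 0 0 0 -1 0"}}

```text
clock: 14.2
eef_pos: [0.5257, 0.0717, -0.003]
tool_rot: [[-0.994, 0.105, 0.0], [0.105, 0.994, 0.0], [-0.0, 0.0, -1.0]]
wrist_force: [0.2, -0.3, -0.3]
width: 0.0003
grasp_force: 0.0
```

Call:
{"name": "servo_tool", "arguments": {"series": "0 0 0 -1 0; 0 0 0 -0.5 0; 0 0 0 -0.5 0; 0 0 0 -0.5 0; 0 0 0 -0.5 0; 0 0 0 -0.5 0; 0 0 0 -0.5 0; 0 0 0 0 0"}}

```text
clock: 15.0
eef_pos: [0.5256, 0.0717, -0.007]
tool_rot: [[-0.994, 0.105, -0.0], [0.105, 0.994, -0.0], [0.0, -0.0, -1.0]]
wrist_force: [0.6, 0.3, 0.1]
width: 0.0006
grasp_force: 0.0
```

Call:
{"name": "servo_tool", "arguments": {"series": "0 0 0 -0.5 0; 0 0 0 -0.5 0; 0 0 0 -0.5 0; 0 0 0 -0.5 0; 0 0 0 -0.5 0; 0 0 0 -0.5 0; 0 0 0 -0.5 0; 0 0 0 -0.5 0"}}

```text
clock: 15.8
eef_pos: [0.5256, 0.0717, -0.011]
tool_rot: [[-0.994, 0.105, -0.0], [0.105, 0.994, 0.0], [0.0, 0.0, -1.0]]
wrist_force: [-0.4, 0.1, 0.2]
width: 0.0005
grasp_force: 0.0
```

```bash
python3 st.py e; python3 - <<'E'
from h import *
i=cv2.imread("pics/e_side.png")
for v in range(256,290,2):print(v,[int(i[v,u].mean()) for u in(262,270,278,286,294,300,308)])
O=np.array([.5256,.0717,0]);ux=np.array([.1056,.9944,0])
for dx in(-13.4,0):
  for h in(12,14,16,18,20,24):print(dx,h,proj("side",O+dx/1e3*ux+[0,0,h/1e3]))
E
```

```text
ramp mm [-14.4  -0.2 -11. ] F [0.1  0.41 0.24] 15.8
256 [70, 71, 67, 68, 71, 68, 69]
258 [69, 68, 68, 69, 68, 70, 70]
260 [70, 72, 69, 70, 67, 70, 69]
262 [68, 69, 69, 68, 68, 69, 69]
264 [70, 69, 69, 67, 67, 147, 219]
266 [243, 153, 65, 66, 68, 163, 191]
268 [254, 169, 67, 68, 62, 163, 170]
270 [254, 171, 91, 137, 169, 163, 169]
272 [254, 169, 169, 166, 170, 164, 165]
274 [253, 168, 157, 139, 129, 120, 113]
276 [220, 121, 123, 124, 124, 123, 128]
278 [127, 130, 134, 135, 134, 135, 134]
280 [138, 142, 143, 141, 141, 140, 141]
282 [139, 150, 150, 148, 149, 147, 146]
284 [141, 155, 154, 154, 151, 151, 150]
286 [133, 157, 157, 155, 153, 152, 150]
288 [123, 159, 157, 152, 151, 148, 143]
-13.4 12 [285.93413496 277.96090972]
-13.4 14 [285.89099888 276.99535969]
-13.4 16 [285.84773782 276.0270124 ]
-13.4 18 [285.80435126 275.05585568]
-13.4 20 [285.76083863 274.08187729]
-13.4 24 [285.673433   272.12540616]
0 12 [285.48051428 271.90884585]
0 14 [285.43722224 270.94566998]
0 16 [285.39380621 269.97973564]
0 18 [285.35026566 269.01103097]
0 20 [285.30660006 268.03954404]
0 24 [285.21889153 266.0881753 ]
```

Call:
{"name": "servo_tool", "arguments": {"series": "0 0 0 26 0; 0 0 0 26 0; 0 -1.4 -13 3 0; 0 -2.8 -26 0 0; 0 -2.8 -26 0 0; 0 -2.8 -26 0 0; 0 -1.4 -13 0 0; 0 0 0 0 0"}}

```text
clock: 16.7
eef_pos: [0.514, -0.0336, 0.0436]
tool_rot: [[-0.994, 0.107, -0.0], [0.107, 0.994, 0.0], [0.0, -0.0, -1.0]]
wrist_force: [-0.5, 0.2, -0.0]
width: 0.0003
grasp_force: 0.0
```

```bash
python3 st.py
```

```text
ramp mm [-120.3    0.2   43.6] F [ 0.14  0.5  -0.04] 16.7
```

Call:
{"name": "servo_tool", "arguments": {"series": "0 0 0 -16 0; 0 0 0 -16 0; 0 0 0 -12 0; 0 0 0 -7 0; 0 0 0 -4 0; 0 0 0 -2 0; 0 0 0 -1.5 0; 0 0 0 -1 0"}}

```text
clock: 17.5
eef_pos: [0.5148, -0.0324, -0.0152]
tool_rot: [[-0.994, 0.105, 0.001], [0.105, 0.994, -0.0], [-0.001, -0.0, -1.0]]
wrist_force: [-1.4, -0.0, 0.1]
width: 0.0004
grasp_force: 0.0
```

```bash
python3 st.py f; python3 - <<'E'
from h import *
i=cv2.imread("pics/f_side.png")
for v in range(284,336,2):print(v,[int(i[v,u].mean()) for u in(268,276,282,288,294,300,306)])
p=robot.state()["eef_pos"];ux=np.array([.1056,.9944,0])
for dx in(-13.4,0):
  for h in(10,20,30):print(dx,h,proj("side",np.r_[p[:2],0]+dx/1e3*ux+[0,0,h/1e3]))
E
```

```text
ramp mm [-119.    -0.3  -15.2] F [-0.15  1.35  0.11] 17.5
284 [90, 51, 50, 49, 49, 52, 52]
286 [73, 49, 53, 49, 52, 50, 48]
288 [73, 53, 49, 50, 50, 50, 49]
290 [54, 49, 52, 50, 51, 48, 50]
292 [51, 51, 49, 49, 49, 50, 49]
294 [54, 51, 49, 51, 51, 50, 51]
296 [51, 51, 48, 51, 50, 50, 49]
298 [54, 51, 48, 52, 50, 52, 47]
300 [79, 49, 49, 49, 50, 49, 47]
302 [70, 52, 50, 49, 52, 51, 81]
304 [52, 77, 51, 51, 49, 49, 62]
306 [54, 67, 52, 52, 49, 47, 46]
308 [54, 48, 45, 44, 45, 46, 44]
310 [46, 43, 43, 45, 44, 46, 47]
312 [46, 44, 49, 56, 61, 64, 67]
314 [65, 69, 68, 69, 70, 67, 70]
316 [68, 70, 68, 68, 71, 72, 69]
318 [72, 69, 70, 70, 67, 68, 72]
320 [70, 72, 67, 70, 68, 69, 70]
322 [78, 68, 70, 70, 70, 67, 70]
324 [101, 69, 66, 71, 69, 70, 79]
326 [113, 74, 87, 109, 106, 103, 105]
328 [110, 102, 99, 124, 98, 104, 99]
330 [88, 93, 95, 98, 98, 94, 99]
332 [94, 95, 96, 97, 96, 95, 95]
334 [95, 97, 95, 94, 94, 93, 97]
-13.4 10 [289.92808856 331.49565108]
-13.4 20 [289.7217774  326.59113841]
-13.4 30 [289.51214376 321.60764269]
0 10 [289.3809492  324.19278181]
0 20 [289.17292217 319.29246644]
0 30 [288.96158757 314.31423782]
```

Call:
{"name": "servo_tool", "arguments": {"series": "0 0.3 3 -1 0; 0 0.3 3 -1 0; 0 0.3 3 0 0; 0 0.3 3 0 0; 0 0.2 2 0 0; 0 0.1 1 0 0; 0 0.1 1 0 0; 0 0.1 1 0 0"}}

```text
clock: 18.4
eef_pos: [0.5162, -0.0153, -0.0175]
tool_rot: [[-0.994, 0.105, 0.0], [0.105, 0.994, -0.0], [-0.0, -0.0, -1.0]]
wrist_force: [-0.6, 0.0, 0.0]
width: 0.0008
grasp_force: 0.0
```

Call:
{"name": "servo_tool", "arguments": {"series": "0 0.1 1 0 0; 0 0.1 1 0 0; 0 0.1 1 0 0; 0 0.1 1 0 0; 0 0.1 1 0 0; 0 0.1 1 0 0; 0 0.1 1 0 0; 0 0.1 1 0 0"}}

```text
clock: 19.2
eef_pos: [0.5169, -0.0073, -0.0175]
tool_rot: [[-0.994, 0.105, 0.0], [0.105, 0.994, -0.0], [-0.0, -0.0, -1.0]]
wrist_force: [1.2, -0.4, 0.6]
width: -0.0002
grasp_force: 0.0
```

```bash
python3 st.py g; python3 - <<'E'
from h import *
A=[cv2.imread(f"pics/{n}_side.png") for n in"cg"]
for v in range(258,334,3):print(v,[int(i[v,u].mean()) for i in A for u in(266,288,309)])
E
```

```text
ramp mm [-93.8   0.2 -17.5] F [-0.31 -1.23  0.56] 19.2
258 [172, 164, 159, 51, 69, 50]
261 [170, 166, 168, 51, 66, 49]
264 [168, 169, 216, 51, 67, 56]
267 [221, 254, 216, 49, 67, 66]
270 [167, 254, 188, 93, 50, 56]
273 [251, 253, 123, 80, 52, 48]
276 [155, 125, 128, 69, 48, 53]
279 [136, 138, 137, 49, 50, 51]
282 [148, 149, 145, 53, 52, 52]
285 [156, 152, 150, 65, 50, 50]
288 [158, 153, 144, 72, 51, 51]
291 [147, 141, 132, 55, 52, 51]
294 [131, 125, 118, 51, 44, 46]
297 [115, 112, 106, 46, 44, 62]
300 [101, 96, 110, 65, 70, 71]
303 [121, 159, 157, 73, 67, 69]
306 [158, 163, 161, 67, 69, 70]
309 [157, 157, 159, 79, 68, 68]
312 [157, 160, 156, 125, 137, 164]
315 [156, 159, 163, 163, 166, 168]
318 [156, 158, 146, 164, 163, 151]
321 [146, 170, 133, 154, 178, 138]
324 [127, 125, 120, 132, 128, 123]
327 [124, 104, 102, 128, 110, 105]
330 [94, 93, 98, 96, 97, 101]
333 [91, 90, 92, 98, 94, 94]
```

Call:
{"name": "servo_tool", "arguments": {"series": "0 0.1 1.2 0 0; 0 0.15 1.5 0 0; 0 0.15 1.5 0 0; 0 0.15 1.5 0 0; 0 0.15 1.5 0 0; 0 0.15 1.5 0 0; 0 0.15 1.5 0 0; 0 0.15 1.5 0 0"}}

```text
clock: 20.1
eef_pos: [0.5181, 0.0045, -0.0175]
tool_rot: [[-0.994, 0.105, 0.0], [0.105, 0.994, -0.0], [-0.0, -0.0, -1.0]]
wrist_force: [-0.8, 0.6, -0.1]
width: 0.0006
grasp_force: 0.1
```

Call:
{"name": "servo_tool", "arguments": {"series": "0 0.15 1.5 0.2 0; 0 0.15 1.5 0.2 0; 0 0.15 1.5 0.2 0; 0 0.15 1.5 0.3 0; 0 0.15 1.5 0.3 0; 0 0.2 2 0.35 0; 0 0.2 2 0.35 0; 0 0.2 2 0.35 0"}}

```text
clock: 20.9
eef_pos: [0.5195, 0.0179, -0.0151]
tool_rot: [[-0.994, 0.105, 0.0], [0.105, 0.994, -0.0], [-0.0, -0.0, -1.0]]
wrist_force: [-1.3, -2.8, 0.5]
width: 0.0003
grasp_force: 1.4
```

Call:
{"name": "servo_tool", "arguments": {"series": "0 0.2 2 0.35 0; 0 0.2 2 0.35 0; 0 0.2 2 0.35 0; 0 0.2 2 0.35 0; 0 0.2 2 0.35 0; 0 0.2 2 0.35 0; 0 0.2 2 0.35 0; 0 0.2 2 0.35 0"}}

```text
clock: 21.7
eef_pos: [0.5211, 0.034, -0.0124]
tool_rot: [[-0.994, 0.105, -0.0], [0.105, 0.994, -0.0], [0.0, -0.0, -1.0]]
wrist_force: [-0.2, -2.5, 2.5]
width: 0.0004
grasp_force: 1.4
```

```bash
python3 st.py i; python3 - <<'E'
from h import *
A=[cv2.imread(f"pics/{n}_side.png") for n in"ci"]
for v in range(240,326,3):print(v,[int(i[v,u].mean()) for i in A for u in(266,288,309)])
E
```

```text
ramp mm [-52.3   0.4 -12.4] F [-2.47 -0.06  2.5 ] 21.7
240 [151, 69, 65, 53, 69, 49]
243 [254, 71, 71, 54, 68, 92]
246 [254, 69, 146, 87, 49, 83]
249 [232, 159, 140, 81, 49, 54]
252 [170, 163, 149, 50, 49, 50]
255 [169, 165, 153, 53, 51, 48]
258 [172, 164, 159, 47, 51, 72]
261 [170, 166, 168, 73, 52, 48]
264 [168, 169, 216, 53, 53, 49]
267 [221, 254, 216, 48, 46, 48]
270 [167, 254, 188, 45, 45, 66]
273 [251, 253, 123, 65, 68, 68]
276 [155, 125, 128, 70, 70, 69]
279 [136, 138, 137, 67, 71, 68]
282 [148, 149, 145, 86, 67, 70]
285 [156, 152, 150, 131, 69, 166]
288 [158, 153, 144, 170, 97, 158]
291 [147, 141, 132, 155, 160, 164]
294 [131, 125, 118, 161, 162, 162]
297 [115, 112, 106, 159, 158, 163]
300 [101, 96, 110, 161, 162, 164]
303 [121, 159, 157, 159, 163, 160]
306 [158, 163, 161, 160, 165, 163]
309 [157, 157, 159, 159, 161, 164]
312 [157, 160, 156, 158, 162, 159]
315 [156, 159, 163, 157, 163, 165]
318 [156, 158, 146, 159, 161, 148]
321 [146, 170, 133, 151, 173, 136]
324 [127, 125, 120, 129, 125, 122]
```

Contact is confirmed: 2.5 N against uphill motion, with the roller ahead of the fingers. I'll carry on up the slope.

Call:
{"name": "servo_tool", "arguments": {"series": "0 0.2 2 0.35 0; 0 0.2 2 0.35 0; 0 0.2 2 0.35 0; 0 0.2 2 0.35 0; 0 0.2 2 0.35 0; 0 0.2 2 0.35 0; 0 0.2 2 0.35 0; 0 0.2 2 0.35 0"}}

```text
clock: 22.6
eef_pos: [0.5226, 0.05, -0.0096]
tool_rot: [[-0.994, 0.105, -0.0], [0.105, 0.994, -0.0], [0.0, -0.0, -1.0]]
wrist_force: [-1.3, -3.8, 1.3]
width: 0.0001
grasp_force: 1.4
```

Call:
{"name": "servo_tool", "arguments": {"series": "0 0.2 2 0.35 0; 0 0.2 2 0.35 0; 0 0.2 2 0.35 0; 0 0.2 2 0.35 0; 0 0.2 2 0.35 0; 0 0.2 2 0.35 0; 0 0.2 2 0.35 0; 0 0.2 2 0.35 0"}}

```text
clock: 23.4
eef_pos: [0.5242, 0.066, -0.0068]
tool_rot: [[-0.994, 0.105, -0.0], [0.105, 0.994, -0.0], [0.0, -0.0, -1.0]]
wrist_force: [0.3, -2.0, 1.8]
width: 0.0003
grasp_force: 1.4
```

Call:
{"name": "servo_tool", "arguments": {"series": "0 0.2 2 0.35 0; 0 0.2 2 0.35 0; 0 0.2 2 0.35 0; 0 0.2 2 0.35 0; 0 0.2 2 0.35 0; 0 0.2 2 0.35 0; 0 0.2 2 0.35 0; 0 0.2 2 0.35 0"}}

```text
clock: 24.2
eef_pos: [0.5258, 0.082, -0.004]
tool_rot: [[-0.994, 0.105, -0.0], [0.105, 0.994, -0.0], [0.0, -0.0, -1.0]]
wrist_force: [-0.8, -2.0, 2.0]
width: 0.0006
grasp_force: 1.4
```

Call:
{"name": "servo_tool", "arguments": {"series": "0 0.2 2 0.35 0; 0 0.2 2 0.35 0; 0 0.2 2 0.35 0; 0 0.2 2 0.35 0; 0 0.2 2 0.35 0; 0 0.2 2 0.35 0; 0 0.2 2 0.35 0; 0 0.2 2 0.35 0"}}

```text
clock: 25.0
eef_pos: [0.5275, 0.098, -0.0012]
tool_rot: [[-0.994, 0.105, -0.0], [0.105, 0.994, -0.0], [0.0, -0.0, -1.0]]
wrist_force: [-0.3, -3.4, 1.4]
width: 0.0003
grasp_force: 1.4
```

```bash
python3 st.py
```

```text
ramp mm [12.   0.8 -1.2] F [-3.37 -0.01  1.37] 25.0
```

Call:
{"name": "servo_tool", "arguments": {"series": "0 0.2 2 0.35 0; 0 0.2 2 0.35 0; 0 0.2 2 0.35 0; 0 0.2 2 0.35 0; 0 0.2 2 0.2 0; 0 0.2 2 0.2 0; 0 0.1 1 0.2 0; 0 0.1 1 0.2 0"}}

```text
clock: 25.8
eef_pos: [0.5288, 0.112, 0.001]
tool_rot: [[-0.994, 0.105, -0.0], [0.105, 0.994, -0.0], [0.0, -0.0, -1.0]]
wrist_force: [-0.1, -3.7, 1.6]
width: 0.0
grasp_force: 1.4
```

Call:
{"name": "servo_tool", "arguments": {"series": "0 0.1 1 0 0; 0 0.1 1 0 0; 0 0.1 1 0 0; 0 0.1 1 0 0; 0 0.1 1 0 0; 0 0.1 1 0 0; 0 0.1 1 0 0; 0 0.1 1 0 0"}}

```text
clock: 26.6
eef_pos: [0.5296, 0.12, 0.001]
tool_rot: [[-0.994, 0.105, 0.0], [0.105, 0.994, 0.0], [-0.0, 0.0, -1.0]]
wrist_force: [0.1, -1.3, 1.8]
width: 0.0007
grasp_force: 0.8
```

```bash
python3 st.py
```

```text
ramp mm [34.1  1.   1. ] F [-1.32 -0.27  1.78] 26.6
```

Call:
{"name": "servo_tool", "arguments": {"series": "0 0.1 1 0 0; 0 0.1 1 0 0; 0 0.1 1 0 0; 0 0.1 0.8 0 0; 0 0.1 0.8 0 0; 0 0.1 0.8 0 0; 0 0.1 0.8 0 0; 0 0 0 0 0"}}

```text
clock: 27.4
eef_pos: [0.5304, 0.1261, 0.001]
tool_rot: [[-0.994, 0.105, 0.0], [0.105, 0.994, 0.0], [-0.0, 0.0, -1.0]]
wrist_force: [0.7, 0.4, 0.3]
width: 0.0004
grasp_force: 0.0
```

```bash
python3 st.py
```

```text
ramp mm [40.3  0.9  1. ] F [ 0.52 -0.63  0.3 ] 27.4
```

Call:
{"name": "servo_tool", "arguments": {"series": "0 0 0.4 0 0; 0 0 0.4 0 0; 0 0 0.4 0 0; 0 0 0 0 0; 0 -0.4 -4 0 0; 0 -0.6 -6 0 0; 0 0 0 15 0; 0 0 0 25 0"}}

```text
clock: 28.2
eef_pos: [0.5283, 0.1167, 0.0411]
tool_rot: [[-0.994, 0.106, -0.003], [0.106, 0.994, -0.0], [0.002, -0.001, -1.0]]
wrist_force: [1.1, 0.2, 0.8]
width: 0.0003
grasp_force: 0.0
```

Call:
{"name": "servo_tool", "arguments": {"series": "0 -15 -5 25 0; 0 -40 0 10 0; 0 -40 0 0 0; 0 -30 0 0 0; 0 -5 0 0 0; 0 0 0 0 0; 0 0 0 0 0; 0 0 0 0 0"}}

```text
clock: 29.0
eef_pos: [0.4006, 0.1123, 0.0763]
tool_rot: [[-0.994, 0.106, 0.001], [0.106, 0.994, 0.0], [-0.001, 0.0, -1.0]]
wrist_force: [0.1, -0.8, -0.4]
width: 0.0007
grasp_force: 0.0
```

```bash
python3 st.py k; python3 - <<'E'
import cv2,numpy as np
a=cv2.imread("pics/k_side.png")[170:335,200:360];b=cv2.imread("pics/k_top.png")[190:355,220:380]
cv2.imwrite("pics/k_c.png",np.hstack([cv2.resize(i,(400,412)) for i in(a,b)]))
E
```

```text
ramp mm [ 12.9 128.4  76.3] F [-0.75 -0.2  -0.36] 29.0
```

View pics/k_c.png

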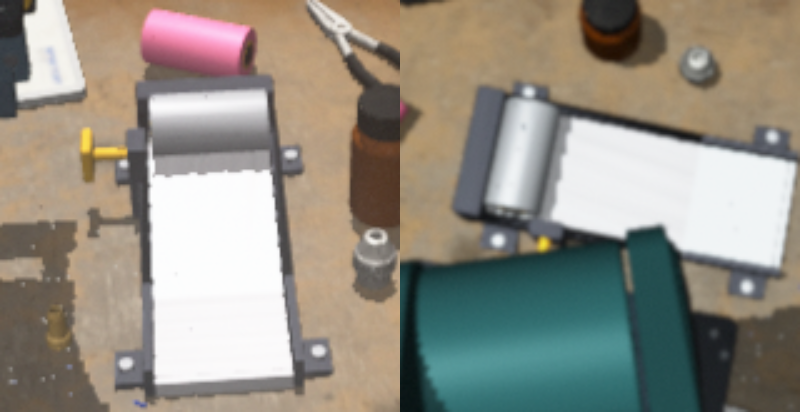

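The roller sits home against the stop in both views (side crop (210,120), top crop (525,155)). The keeper plate is still out at side crop (87,155). Next I'll go outside the plate and down.

Call:
{"name": "servo_tool", "arguments": {"series": "0 7 17 0 0; 0 7 17 0 0; 0 0 0 -20 0; 0 0 0 -20 0; 0 0 0 -18 0; 0 0 0 -12 0; 0 0 0 -4 0; 0 0 0 0 0"}}

```text
clock: 29.9
eef_pos: [0.4133, 0.1462, 0.0017]
tool_rot: [[-0.994, 0.105, -0.001], [0.105, 0.994, -0.0], [0.001, -0.0, -1.0]]
wrist_force: [-0.6, -0.1, 0.2]
width: 0.0007
grasp_force: 0.0
```

```bash
python3 st.py
```

```text
ramp mm [ 47.8 119.4   1.7] F [-0.21  0.57  0.24] 29.9
```

Now push along ramp −y, 36 mm in the first steps.

Call:
{"name": "servo_tool", "arguments": {"series": "0 4 -0.4 0 0; 0 4 -0.4 0 0; 0 4 -0.4 0 0; 0 3 -0.3 0 0; 0 3 -0.3 0 0; 0 3 -0.3 0 0; 0 3 -0.3 0 0; 0 3 -0.3 0 0"}}

```text
clock: 30.7
eef_pos: [0.4403, 0.1435, 0.0019]
tool_rot: [[-0.994, 0.105, -0.0], [0.105, 0.994, -0.0], [0.0, -0.0, -1.0]]
wrist_force: [-1.8, 0.0, 2.4]
width: 0.0007
grasp_force: 0.8
```

Call:
{"name": "servo_tool", "arguments": {"series": "0 2 -0.2 0 0; 0 2 -0.2 0 0; 0 2 -0.2 0 0; 0 2 -0.2 0 0; 0 1 -0.1 0 0; 0 1 -0.1 0 0; 0 1 -0.1 0 0; 0 0 0 0 0"}}

```text
clock: 31.5
eef_pos: [0.4515, 0.1425, 0.002]
tool_rot: [[-0.994, 0.105, 0.0], [0.105, 0.994, 0.0], [-0.0, 0.0, -1.0]]
wrist_force: [-0.5, 1.0, -0.4]
width: 0.0001
grasp_force: 0.4
```

```bash
python3 st.py m
```

```text
ramp mm [48.2 81.   2. ] F [ 0.92  0.64 -0.41] 31.5
```

Call:
{"name": "servo_tool", "arguments": {"series": "0 1 -0.1 0 0; 0 1 -0.1 0 0; 0 0.5 -0.1 0 0; 0 0.5 0 0 0; 0 0.5 -0.1 0 0; 0 0.5 0 0 0; 0 0.4 0 0 0; 0 0.3 0 0 0"}}

```text
clock: 32.4
eef_pos: [0.4547, 0.142, 0.0018]
tool_rot: [[-0.994, 0.105, -0.003], [0.105, 0.994, -0.0], [0.003, -0.001, -1.0]]
wrist_force: [-11.1, 3.9, 9.6]
width: 0.0004
grasp_force: 5.8
```

```bash
python3 st.py
```

```text
ramp mm [48.  77.8  1.8] F [ 2.68 11.49  9.56] 32.4
```

The end stop is reached (11 N). Withdrawing.

Call:
{"name": "servo_tool", "arguments": {"series": "0 -4 0.4 0 0; 0 -8 0.8 0 0; 0 -12 1 0 0; 0 -12 1 0 0; 0 0 0 30 0; 0 0 0 40 0; 0 0 40 40 0; 0 0 40 30 0"}}

```text
clock: 33.2
eef_pos: [0.4193, 0.2209, 0.1393]
tool_rot: [[-0.994, 0.107, 0.001], [0.107, 0.994, 0.0], [-0.001, 0.001, -1.0]]
wrist_force: [1.0, 0.3, -0.7]
width: 0.0002
grasp_force: 0.0
```

Call:
{"name": "servo_tool", "arguments": {"series": "0 0 40 0 0; 0 0 40 0 0; 0 0 30 0 0; 0 0 20 0 0; 0 0 0 0 0; 0 0 0 0 0; 0 0 0 0 0; 0 0 0 0 0"}}

```text
clock: 34.0
eef_pos: [0.4201, 0.3496, 0.1373]
tool_rot: [[-0.994, 0.106, -0.0], [0.106, 0.994, -0.0], [0.0, -0.0, -1.0]]
wrist_force: [1.2, -0.1, -0.1]
width: 0.0011
grasp_force: 0.0
```

```bash
python3 st.py n; python3 - <<'E'
from h import *
def yel(f,box):
    i=cv2.imread(f);h=cv2.cvtColor(i,cv2.COLOR_BGR2HSV);m=cv2.inRange(h,(18,170,120),(32,255,255));u0,v0,u1,v1=box
    q=np.argwhere(m[v0:v1,u0:u1]);return (q.min(0)+[v0,u0],q.max(0)+[v0,u0],len(q)) if len(q) else None
B=(222,210,262,255);T=(255,270,300,310)
for a in("k","n"):print(a,"side",yel(f"pics/{a}_side.png",B))
print("top",yel("pics/top0.png",T),yel("pics/n_top.png",T))
O=np.array([.527,.086,0]);ux=np.array([.1056,.9944,0]);uy=np.array([-.9944,.1056,0])
for y in(.084,.059):print(y,proj("side",O+.0485*ux+y*uy+[0,0,.0454]),proj("top",O+.0485*ux+y*uy+[0,0,.058]))
k,n=[cv2.imread(f"pics/{x}_side.png").astype(int) for x in"kn"]
d=np.abs(k-n).max(2)
for nm,(u0,v0,u1,v1) in dict(roller=(255,195,315,245),bottle=(338,200,372,265),chuck=(338,258,362,288),collet=(215,288,232,314)).items():print(nm,d[v0:v1,u0:u1].mean())
E
```

```text
ramp mm [250.9 134.2 137.3] F [-0.02 -1.22 -0.13] 34.0
k side (array([223, 233]), array([232, 249]), 45)
n side (array([222, 246]), array([230, 261]), 35)
top (array([285, 268]), array([302, 281]), 102) (array([270, 271]), array([290, 284]), 79)
0.084 [228.79545312 232.10370051] [273.63466012 303.74653466]
0.059 [244.89534716 231.19162743] [276.60795973 288.99022332]
roller 9.745333333333333
bottle 5.67737556561086
chuck 7.008333333333334
collet 42.15610859728507
```

```bash
python3 - <<'E'
from h import *
def m(f,box):
    h=cv2.cvtColor(cv2.imread(f),cv2.COLOR_BGR2HSV);u0,v0,u1,v1=box
    print(f,box)
    for r in cv2.inRange(h,(16,150,60),(34,255,255))[v0:v1,u0:u1]:print("".join(".#"[x>0] for x in r))
S=(228,216,275,246);T=(262,268,294,306)
for f in("side0","n_side"):m(f"pics/{f}.png",S)
for f in("top0","n_top"):m(f"pics/{f}.png",T)
a,n=[cv2.imread(f"pics/{x}.png").astype(int) for x in("side0","n_side")]
d=np.abs(a-n).max(2)
for nm,(u0,v0,u1,v1) in dict(bottle=(338,200,372,265),chuck=(338,258,362,288),collet=(215,288,232,314)).items():print(nm,d[v0:v1,u0:u1].mean())
E
```

```text
pics/side0.png (228, 216, 275, 246)Traceback (most recent call last):
  File "<stdin>", line 7, in <module>
  File "<stdin>", line 5, in m
  File "<stdin>", line 5, in <genexpr>
TypeError: string indices must be integers, not 'numpy.bool'
```

```bash
python3 - <<'E'
from h import *
def m(f,box):
    h=cv2.cvtColor(cv2.imread(f),cv2.COLOR_BGR2HSV);u0,v0,u1,v1=box
    print(f,box)
    for r in cv2.inRange(h,(16,150,60),(34,255,255))[v0:v1,u0:u1]:print("".join("#" if x else "." for x in r))
S=(228,216,275,246);T=(262,268,294,306)
for f in("side0","n_side"):m(f"pics/{f}.png",S)
for f in("top0","n_top"):m(f"pics/{f}.png",T)
a,n=[cv2.imread(f"pics/{x}.png").astype(int) for x in("side0","n_side")]
d=np.abs(a-n).max(2)
for nm,(u0,v0,u1,v1) in dict(bottle=(338,200,372,265),chuck=(338,258,362,288),collet=(215,288,232,314)).items():print(nm,d[v0:v1,u0:u1].mean())
E
```

```text
pics/side0.png (228, 216, 275, 246)
...............................................
...............................................
...............................................
...............................................
...............................................
...............................................
.....###.......................................
.....####......................................
.....####......................................
.....####......................................
.....####......................................
.....####......................................
....#####......................................
....#####..########............................
....###################........................
.....##################........................
......#..#############.........................
.....#.#..##...................................
.....#.........................................
......#........................................
.....#.........................................
...............................................
........
[... 3808 characters left out ...]
......##############.........
.........##############.........
...........############.........
...............########.........
................................
................................
................................
................................
................................
................................
................................
................................
................................
................................
................................
................................
................................
................................
................................
bottle 2.6701357466063347
chuck 2.9069444444444446
collet 2.7126696832579187
```

```bash
python3 - <<'E'
import cv2
for f in("side0","n_side"):
  i=cv2.imread(f"pics/{f}.png")
  for v in(226,229,230):print(f,v,[(u,*map(int,i[v,u])) for u in range(244,262)])
t=cv2.imread("pics/n_top.png");print([(v,*map(int,t[v,278])) for v in range(272,294)])
E
```

```text
side0 226 [(244, 124, 145, 159), (245, 128, 147, 163), (246, 125, 146, 161), (247, 127, 147, 163), (248, 128, 149, 166), (249, 125, 142, 159), (250, 105, 115, 126), (251, 113, 108, 108), (252, 114, 107, 108), (253, 112, 107, 108), (254, 115, 107, 110), (255, 117, 109, 111), (256, 114, 106, 109), (257, 106, 101, 103), (258, 76, 76, 78), (259, 155, 154, 157), (260, 241, 240, 242), (261, 240, 240, 241)]
side0 229 [(244, 91, 198, 237), (245, 93, 200, 238), (246, 91, 191, 231), (247, 85, 150, 187), (248, 83, 155, 192), (249, 81, 149, 184), (250, 90, 151, 179), (251, 116, 109, 112), (252, 117, 108, 111), (253, 115, 109, 108), (254, 117, 111, 111), (255, 115, 109, 108), (256, 116, 109, 110), (257, 107, 103, 104), (258, 104, 101, 104), (259, 190, 186, 191), (260, 243, 242, 244), (261, 243, 242, 244)]
side0 230 [(244, 80, 217, 248), (245, 82, 217, 248), (246, 82, 212, 246), (247, 78, 195, 237), (248, 77, 192, 236), (249, 75, 190, 233), (250, 81, 180, 224), (251, 91, 87, 90), (252, 92, 87, 89), (253, 91, 85, 87), (254, 91, 86, 88), (255, 90, 86, 88), (256, 91, 87, 89), (257, 85, 82, 83), (258,
[... 1000 characters left out ...]
 (250, 62, 82, 95), (251, 91, 85, 88), (252, 88, 85, 87), (253, 87, 81, 85), (254, 87, 82, 86), (255, 88, 84, 85), (256, 88, 84, 85), (257, 84, 87, 93), (258, 75, 129, 160), (259, 75, 194, 237), (260, 79, 197, 238), (261, 76, 196, 237)]
[(272, 94, 159, 183), (273, 87, 167, 193), (274, 86, 178, 204), (275, 84, 190, 214), (276, 75, 189, 215), (277, 75, 168, 191), (278, 93, 131, 147), (279, 108, 106, 108), (280, 110, 100, 95), (281, 113, 102, 100), (282, 111, 99, 97), (283, 109, 99, 96), (284, 93, 100, 108), (285, 65, 131, 158), (286, 54, 189, 218), (287, 59, 225, 237), (288, 63, 225, 234), (289, 48, 180, 197), (290, 52, 122, 144), (291, 69, 108, 133), (292, 92, 127, 152), (293, 101, 138, 162)]
```

The plate is about 1 px (1 mm) from its guide and the bolt shows across the channel. The bystanders haven't moved, so I'm handing in.

```bash
python3 -c "
from workcell import robot
print(robot.close_job())"
```

```text
the job is handed in; nothing more can be done
None
```

The roller is home against the stop, the keeper bolt is fully in behind it, the hand is clear, the bystanders have not moved, and the job was handed in at about 34 s; a first pass went over the roller without touching it because the fingertips sit roughly 25–40 mm above the reported TCP.

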